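Lock the carving stand with the teal T-head key

TASK

Take the clamp key with the teal handle out of the wooden rack, put its T-head lengthwise down through the slot in the carving stand until the collar rests on the board, then give it a quarter turn so that its handle lies square across the slot, and let go. Leave the orange and pink keys where they are in the rack.

Things in the scene. Friction and masses are not known exactly. Their poses are not given: they have to be found in the camera images.
- teal_key: Upright clamp key, about 120 g; origin: centre of the T-head's underside, z up. Steel T-head 56 (x) x 14 x 10 mm at z 0-10; shaft 12 mm thick to z 28; grey collar 50 mm across at z 28-34; teal handle bar 44 (x) x 18 (y) mm at z 34-70, parallel to the T-head. Hangs by its collar in any one of the rack's three slots, origin 22 mm above the table; lift straight up 40 mm or more to free it.
- orange_key: Clamp key of the same shape, size and origin as the teal one, with an orange handle; stays in the rack. The rack is a fixed wooden bridge 300 x 100 x 50 mm with three slots in a row, end to end, 95 mm apart; one key hangs in each, its handle along the row within 6 degrees. It lies lengthwise away from the robot, to the left or right.
- pink_key: Clamp key of the same shape, size and origin as the teal one, with a pink handle; stays in the rack.
- slot (a point): Slot centre on the top of the carving stand, 50 mm above the table. Fixed plywood bridge 200 x 140 mm, hollow below, green lino plate on its +x end. Slot, outlined dark: 76 mm along x, 30 mm along y, board 10 mm thick, 40 mm free below. Key home: collar on board, key origin 28 mm below this point; T-head then 8 mm under the board, turns freely either way, no stop. Left or right of the robot.
Not all that is in view belongs to the job. There is more than one size of the part that bears slot; the job needs the larger.

How it is judged (in metres and radians):
On the way:
1. the teal key's T-head is down through the slot, lengthwise (z of teal_key in the frame of slot below -0.018 m and horizontal distance between teal_key and slot below 0.02 m and angle between the x axis of teal_key and the x axis of slot, either way round below 0.4 rad), for 0.1 s.
At the end, for the whole second after the job is handed in: the teal key is upright (within 7 degrees) and at rest within 20 mm of the slot's centre, its T-head below the board and its collar on it (within 4 mm), its handle square across the slot within 20 degrees; the orange and pink keys are within 20 mm of where they started (z of teal_key in the frame of slot between -0.034 and -0.024 m and horizontal distance between teal_key and slot below 0.02 m and angle between the x axis of teal_key and the y axis of slot, either way round below 0.35 rad and angle between teal_key's own z axis and vertical below 0.12 rad and linear speed of teal_key below 0.02 m/s and distance of each of orange_key, pink_key from where it was at the start of the episode below 0.02 m); the robot touches nothing.
It fails at once if the orange or pink key is moved from its place by more than 30 mm (distance of any of orange_key, pink_key from where it was at the start of the episode above 0.03 m).
It also fails if it takes over 45 s, if anything falls off the work surface, if the arm or the gripper's body presses on something with over 40 N, if the wrist force passes 120 N, or if a joint passes its speed limit or range.

ROBOT

A 6-joint arm with a two-finger parallel gripper is mounted at the origin on the work surface. World frame = base frame: x ahead of the robot, y to its left, z up, the work surface at z = 0. Lengths are in mm, angles in rad, forces in N, time in s.
With the tool pointing down it reaches from about 275 to 825 mm from the base axis. Payload 5.2 kg.
Tool frame: the origin (TCP) lies on the centre line of the jaws, within the pads' length; the fingertips stand 8 mm ahead of it and the grasp point (between the pads) lies 11 mm behind it; z points along the fingers, y is the line along which they close (so a half turn about z gives the same grasp; the last joint's range is limited). The gripper opens to 93 mm and grips with 3 to 60 N. Pads are 15 mm wide; open, the fingers measure 128 mm over their backs; the gripper's body (75 mm by 188 mm) begins 65 mm behind the grasp point.
Start: joints at [-1.483, 0.259, 1.535, -0, 1.348, -0.203], TCP at [157.716, -526.907, 226.653] pointing down, gripper open.
Joint ranges: [-3.14, 3.14], [-0.91, 2.08], [0.19, 2.58], [-1.22, 4.36], [0.22, 2.71], [-3.12, 3.12]. Speed limits (rad/s): [2.57, 2.57, 3.14, 3.14, 3.14, 3.14].

INTERFACE

Orientations are given as a 3x3 rotation matrix whose columns are the frame's x, y, z axes.
In Python, from cell import get_obs, cams, r gives the robot as it stands. The module is installed in compiled form; this text tells all that it offers.
- The arm moves only by the shell command python3 -m creep 'ROWS' [FORCE]. ROWS is JSON, a list that holds one entry, the list of rows, each a list of 5 numbers: the finger opening in cm, from 0 to 9.3, then the shift along the world's x, y, z in cm, then the turn about the world's z in units of 6 degrees (1.0 is 6 degrees). In form: [[[fingers, dx, dy, dz, roll], ...]]. A call has exactly 8 rows; each row shifts and turns the commanded pose from where the row before left it; what a row does not reach is not made up. A row lasts 1/12 s, in which the tool goes at most 41.7 mm and 7.16 degrees, less where a joint would pass 70% of its speed; a pose out of reach is approached as far as the arm can. A call is refused whole if a number of a shift passes 4.17 or a number of a turn 1, either way. A call with a gripper value outside its range is refused whole. The fingers move at their own pace and stop on an object; FORCE is the grip in N (left out, the last holds). Time passes only in rows, so rows that do not move let the fingers close, or fill a call up. It gives the time, the measured TCP pose, the force, the opening and the grip force at its end, in the units of the state.
- get_obs(): the state, without advancing time (a new reading comes with each control period).
- cams.camera(name): name is "side" or "top"; returns (picture, depth): 480x640x3 uint8, red, green, blue; 480x640 float32, mm along the optical axis (not along the pixel's ray), 0 where there is no reading.
- cams.camera_info(name): a dict with "fx", "fy", "cx", "cy" (pixels), "dist" ([k1, k2, p1, p2, k3] as OpenCV has them; the pictures are not rectified), "R" (3x3) and "t" (3): a world point X has camera coordinates R X + t. Camera axes: x right, y down, z forward; pixel columns grow to the right and rows downward; lengths in mm; the calibration is good to about 2 mm. A picture is of the moment at which its call begins. camera_info takes no time and is no camera call.
- r.sign_off(): hands the job in; it is judged then, once.
The state is a dict: "t": time; "joint_positions": joint angles; "joint_vel": joint speeds; "effort": joint torques, N m; "position": TCP position; "tool_rot": TCP orientation; "force": force on the tool from outside, world axes, zero at the start; "ft_torque": the same for the moment, N m; "opening": finger opening in mm; "grip_force": force on a finger pad.
Only numpy, scipy, OpenCV 4.12 (cv2) and the standard library are available. Lean on these libraries where they do the work, as an engineer would, in place of code of your own. Each camera call takes 0.05 s, during which the arm holds its last target. There are 200 camera calls.

## Working session

There is one attempt and no reset: what is moved stays moved. The work goes in short steps, Python scripts to look and compute and a shell command to move; the robot and the scene stay as the last step left them, time stands still between calls to the robot, and variables do not carry over. Pictures are saved under pics/ and viewed, at most 10 in all, crops included, and the job is handed in when it is done.

```bash
mkdir -p pics
cat > h.py <<'E'
import numpy as np, cv2
from cell import get_obs, cams, r
def snap(n,f):
    im,d=cams.camera(n); cv2.imwrite(f'pics/{f}.png',im[:,:,::-1]); np.save(f'pics/{f}.npy',d); return im,d
def ray(n,uv):
    c=cams.camera_info(n); K=np.array([[c['fx'],0,c['cx']],[0,c['fy'],c['cy']],[0,0,1]])
    p=cv2.undistortPoints(np.array([[uv]],float),K,np.array(c['dist'],float))[0,0]
    R=np.array(c['R']);t=np.array(c['t']); return -R.T@t, R.T@np.array([p[0],p[1],1.])
def atz(n,uv,z):
    o,d=ray(n,uv); return o+d*(z-o[2])/d[2]
def dep(n,uv,D):
    o,d=ray(n,uv); return o+d*D[int(round(uv[1])),int(round(uv[0]))]
def tri(a,b):
    o1,d1=ray('top',a);o2,d2=ray('side',b)
    s=np.linalg.lstsq(np.c_[d1,-d2],o2-o1,rcond=None)[0]
    p,q=o1+s[0]*d1,o2+s[1]*d2; return (p+q)/2,np.linalg.norm(p-q)
E
python3 - <<'E'
from h import *
snap('top','top1');snap('side','side1')
for n in('top','side'):
    c=cams.camera_info(n);print(n,-np.array(c['R']).T@c['t'],c['fx'])
E
```

```text
top [ 368.09016781  -25.08946819 1344.04525465] 594.0880806197654
side [219.16412152 894.12955253 644.56889671] 525.8705533362797
```

View pics/top1.png

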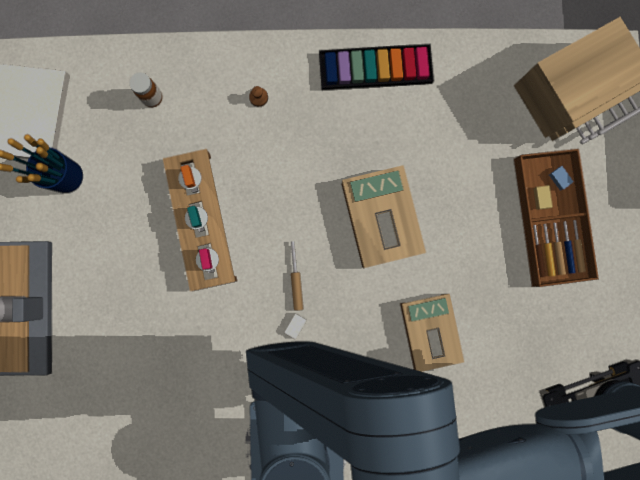

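View pics/side1.png

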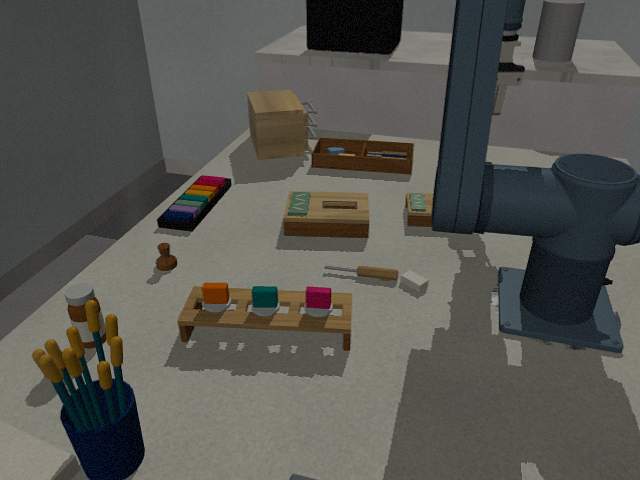

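The top view shows the rack with orange (188,176), teal (195,217) and pink (206,260) handles. The large stand's slot is at (387,229), and the small stand's slot at (435,343) is a decoy. The side view has teal at (265,297) and the large slot at (340,204). Things that could be mistaken for the teal key are the orange and pink keys and the teal pastel at (370,66). I choose the middle key and the large stand, and check both in an enlarged crop.

Run:
```python
import cv2,numpy as np
t=cv2.imread('pics/top1.png');s=cv2.imread('pics/side1.png')
c=lambda i,x,y:cv2.resize(i[y:y+60,x:x+80],(400,300),interpolation=cv2.INTER_CUBIC)
cv2.imwrite('pics/c1.png',np.vstack([np.hstack([c(t,155,190),c(t,345,200)]),np.hstack([c(s,225,270),c(s,300,175)])]))
```

```text
(no output)
```

View pics/c1.png

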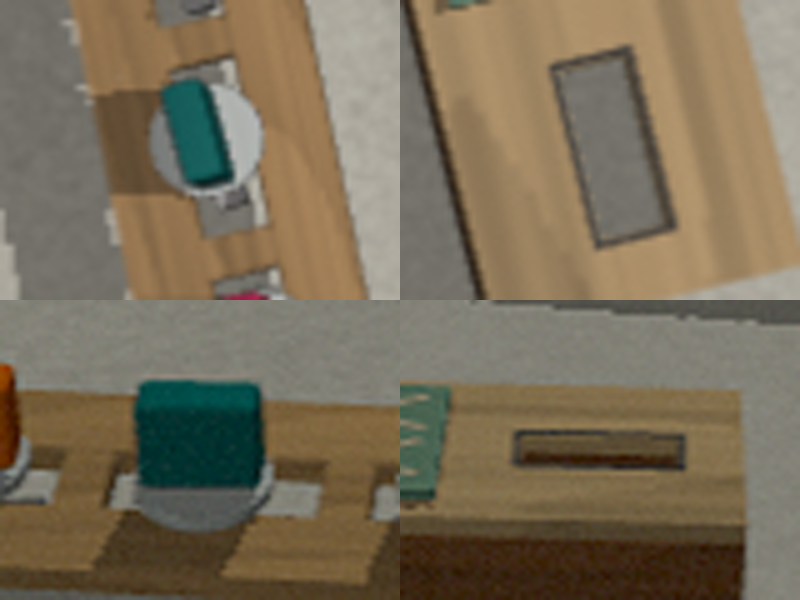

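Run:
```python
from h import *
o=lambda p,x,y:(p[0]/5-.4+x,p[1]/5-.4+y)
T=[(155,66),(230,48),(275,228),(200,246)]; S=[(114,166),(115,132),(285,133),(284,168)]
P=[]
for a,b in zip(T,S):
    p,e=tri(o(a,345,200),o(b,300,175));P.append(p);print('slot',p.round(1),e.round(1),atz('top',o(a,345,200),50).round(1))
Z=np.array([atz('top',o(a,345,200),50) for a in T]);print('c',np.mean(P,0),Z.mean(0),np.linalg.norm(Z-np.roll(Z,1,0),axis=1))
v=Z[0]+Z[1]-Z[2]-Z[3];print('slot ang',np.degrees(np.arctan2(v[1],v[0])))
for a,b in [((164,86),(137,99)),((192,186),(263,97))]:
    p,e=tri(o(a,155,190),o(b,225,270));print('key',p.round(1),e.round(1),atz('top',o(a,155,190),92).round(1))
D=np.load('pics/top1.npy');im=cv2.imread('pics/top1.png')
pts=[]
for v in range(195,235):
  for u in range(175,220):
    p=dep('top',(u,v),D)
    b,g,rr=im[v,u].astype(int)
    if g>rr+40 and 84<p[2]<100: pts.append(p)
pts=np.array(pts);print(len(pts),pts.mean(0))
(c,s,an)=cv2.minAreaRect(pts[:,:2].astype(np.float32));print(c,s,an)
g=[];
for v in range(195,260):
  for u in range(335,440):
    p=dep('top',(u,v),D)
    if 40<p[2]<60:g.append(p)
g=np.array(g);print('board z',np.median(g[:,2]))
print(get_obs()['position'],get_obs()['tool_rot'],get_obs()['opening'])
```

```text
slot [ 514.8 -183.1   49.6] 1.3 [ 515.4 -182.9   50. ]
slot [ 522.8 -216.2   50.3] 0.0 [ 522.8 -216.2   50. ]
slot [ 442.1 -233.3   52.5] 1.7 [ 443.1 -233.6   50. ]
slot [ 435.2 -200.4   51.1] 1.3 [ 435.9 -200.4   50. ]
c [ 478.73822808 -208.23470353   50.87105695] [ 479.30409571 -208.27379345   50.        ] [81.4375698  34.12022496 81.54146559 33.99040415]
slot ang 12.365692668691064
key [530.3 220.9  94.6] 1.6 [531.4 221.7  92. ]
key [487.8 209.2  95.5] 0.8 [488.5 210.   92. ]
156 [511.96218952 209.01471202  92.44813702]
(512.2650756835938, 209.26654052734375) (42.414180755615234, 16.089290618896484) 15.60041332244873Traceback (most recent call last):
  File "<stdin>", line 23, in <module>
  File "h.py", line 12, in dep
    o,d=ray(n,uv); return o+d*D[int(round(uv[1])),int(round(uv[0]))]
        ~~~^^^^^^
  File "h.py", line 6, in ray
    c=cams.camera_info(n); K=np.array([[c['fx'],0,c['cx']],[0,c['fy'],c['cy']],[0,0,1]])
ValueError: time passes only in moves, steps and waits
```

Run:
```python
from h import *
o=get_obs();R=np.array(o['tool_rot']);print(o['t'],np.array(o['position']),R.round(3),np.degrees(np.arctan2(R[1,1],R[0,1])),o['joint_positions'])
```

```text
0.1 [ 157.67417346 -526.42181292  225.90249202] [[ 0.958  0.287 -0.   ]
 [ 0.287 -0.958  0.002]
 [ 0.    -0.002 -1.   ]] -73.33762120935822 [-1.48278889e+00  2.59278553e-01  1.53595818e+00 -1.51544526e-05
  1.34799420e+00 -2.02802317e-01]
```

```bash
python3 -m creep '[[[9.3,1.77,3.67,0,-0.23],[9.3,1.77,3.67,0,0],[9.3,1.77,3.67,0,0],[9.3,1.77,3.67,0,0],[9.3,1.77,3.67,0,0],[9.3,1.77,3.67,0,0],[9.3,1.77,3.67,0,0],[9.3,1.77,3.67,0,0]]]' 20
python3 -m creep '[[[9.3,1.77,3.67,0,0],[9.3,1.77,3.67,0,0],[9.3,1.77,3.67,0,0],[9.3,1.77,3.67,0,0],[9.3,1.77,3.67,0,0],[9.3,1.77,3.67,0,0],[9.3,1.77,3.67,0,0],[9.3,1.77,3.67,0,0]]]'
python3 -m creep '[[[9.3,1.77,3.67,0,0],[9.3,1.77,3.67,0,0],[9.3,1.77,3.67,0,0],[9.3,1.77,3.67,0,0],[9.3,0,0,0,0],[9.3,0,0,0,0],[9.3,0,0,0,0],[9.3,0,0,0,0]]]'
```

```text
t: 0.77
position: [299.5, -231.3, 226.5]
tool_rot: [[0.965, 0.263, 0.0], [0.263, -0.965, 0.0], [0.0, -0.0, -1.0]]
force: [0.9, -0.5, 0.9]
opening: 92.9
grip_force: 0.0
t: 1.43
position: [441.1, 62.5, 226.6]
tool_rot: [[0.965, 0.264, -0.0], [0.264, -0.965, -0.0], [-0.0, 0.0, -1.0]]
force: [1.0, -1.7, 0.5]
opening: 93.1
grip_force: 0.0
t: 2.1
position: [511.1, 206.0, 226.4]
tool_rot: [[0.965, 0.263, -0.001], [0.263, -0.965, -0.001], [-0.001, 0.0, -1.0]]
force: [-0.3, -0.3, -0.6]
opening: 92.9
grip_force: 0.0
```

```bash
python3 -m creep '[[[9.3,0.1,0.15,-3,0],[9.3,0,0,-3,0],[9.3,0,0,-3,0],[9.3,0,0,-3,0],[9.3,0,0,-2,0],[9.3,0,0,-1,0],[9.3,0,0,-0.8,0],[9.3,0,0,0,0]]]'
python3 - <<'E'
from h import *
im,_=snap('side','side2');t,_=snap('top','top2')
a=cv2.resize(im[230:380,160:360],(400,300),interpolation=3);b=cv2.resize(t[140:290,110:310],(400,300),interpolation=3)
cv2.imwrite('pics/c2.png',np.hstack([a,b])[:,:,::-1]);print(get_obs()['position'])
E
```

```text
t: 2.77
position: [512.3, 207.6, 68.0]
tool_rot: [[0.965, 0.262, -0.001], [0.262, -0.965, -0.0], [-0.001, -0.0, -1.0]]
force: [-0.1, -0.1, -0.4]
opening: 92.9
grip_force: 0.0
[513.62114368 208.2887647   69.82573557]
```

View pics/c2.png

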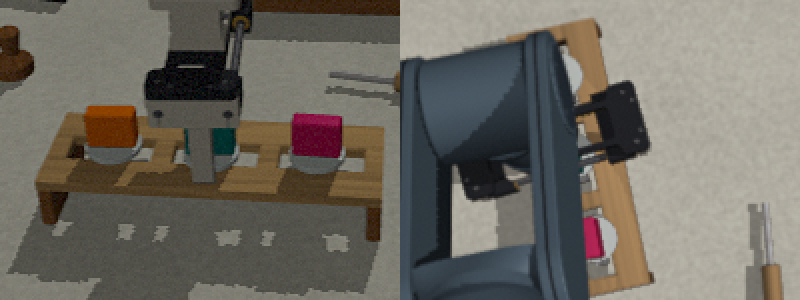

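The side crop shows the near finger in front of the teal handle at crop (203,150). The orange and pink keys at (112,127) and (317,135) are clear. Next I close the gripper and lift.

```bash
python3 -m creep '[[[0,0,0,0,0],[0,0,0,0,0],[0,0,0,0,0],[0,0,0,0,0],[0,0,0,0,0],[0,0,0,0,0],[0,0,0,0,0],[0,0,0,0,0]]]' 25
python3 -m creep '[[[0,0,0,0,0],[0,0,0,0,0],[0,0,0,0,0],[0,0,0,0,0],[0,0,0,1,0],[0,0,0,2,0],[0,0,0,2,0],[0,0,0,2,0]]]'
```

```text
t: 3.53
position: [512.7, 208.6, 68.6]
tool_rot: [[0.965, 0.264, -0.0], [0.264, -0.965, -0.0], [-0.0, -0.0, -1.0]]
force: [0.3, -0.5, -0.1]
opening: 44.3
grip_force: 0.0
t: 4.2
position: [512.4, 208.5, 139.8]
tool_rot: [[0.965, 0.264, -0.001], [0.264, -0.965, -0.0], [-0.001, -0.0, -1.0]]
force: [-0.7, -0.2, -1.1]
opening: 18.0
grip_force: 25.0
```

```bash
python3 -m creep '[[[0,0,0,2,0],[0,0,0,2,0],[0,0,0,1,0],[0,0,0,0,0],[0,0,0,0,0],[0,0,0,0,0],[0,0,0,0,0],[0,0,0,0,0]]]'
python3 - <<'E'
from h import *
im,_=snap('side','side3')
cv2.imwrite('pics/c3.png',cv2.resize(im[190:350,180:380],(800,640),interpolation=3)[:600,:,::-1]);print(get_obs()['position'])
E
```

```text
t: 4.87
position: [512.0, 208.4, 187.3]
tool_rot: [[0.965, 0.264, -0.003], [0.264, -0.965, -0.001], [-0.003, -0.0, -1.0]]
force: [-0.3, 0.1, -1.4]
opening: 17.8
grip_force: 25.0
[512.13979571 208.45830569 187.51944285]
```

View pics/c3.png

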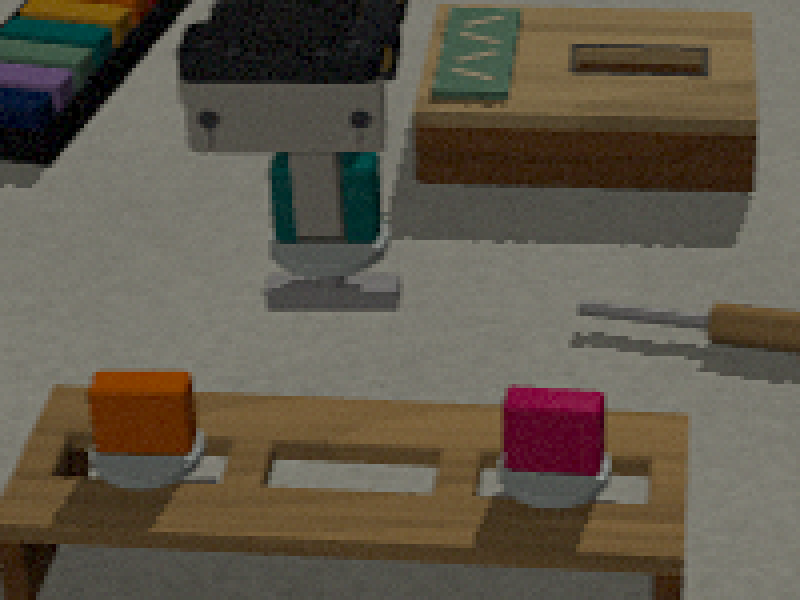

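```bash
python3 -m creep '[[[0,-0.29,-2,0,-0.48],[0,-0.29,-3.9,0,0],[0,-0.29,-4,0,0],[0,-0.29,-4,0,0],[0,-0.29,-4,0,0],[0,-0.29,-4,0,0],[0,-0.29,-4,0,0],[0,-0.29,-4,0,0]]]'
python3 -m creep '[[[0,-0.29,-4,0,0],[0,-0.29,-4,0,0],[0,-0.29,-2.7,0,0],[0,0,-1,0,0],[0,0,0,0,0],[0,0,0,0,0],[0,0,0,0,0],[0,0,0,0,0]]]'
```

```text
t: 5.58
position: [488.8, -92.1, 188.3]
tool_rot: [[0.977, 0.215, -0.0], [0.215, -0.977, 0.0], [-0.0, -0.0, -1.0]]
force: [0.2, 0.4, -1.1]
opening: 17.8
grip_force: 25.0
t: 6.25
position: [480.9, -205.6, 188.6]
tool_rot: [[0.976, 0.217, -0.0], [0.217, -0.976, 0.001], [-0.0, -0.001, -1.0]]
force: [-0.5, 1.1, 0.2]
opening: 17.7
grip_force: 25.0
```

```bash
python3 -m creep '[[[0,-0.1,-0.25,-2,0],[0,0,0,-2,0],[0,0,0,-2,0],[0,0,0,-1.2,0],[0,0,0,-0.8,0],[0,0,0,0,0],[0,0,0,0,0],[0,0,0,0,0]]]'
python3 - <<'E'
from h import *
im,_=snap('side','side4');t,_=snap('top','top4')
a=cv2.resize(im[130:250,270:390],(400,400),interpolation=3);b=cv2.resize(t[160:280,325:445],(400,400),interpolation=3)
cv2.imwrite('pics/c4.png',np.hstack([a,b])[:,:,::-1]);print(get_obs()['position'])
E
```

```text
t: 6.92
position: [480.6, -209.9, 109.6]
tool_rot: [[0.976, 0.216, 0.001], [0.216, -0.976, -0.001], [0.001, 0.001, -1.0]]
force: [0.6, 0.4, -1.7]
opening: 18.1
grip_force: 25.0
[ 480.55006576 -210.16552887  109.74375215]
```

View pics/c4.png

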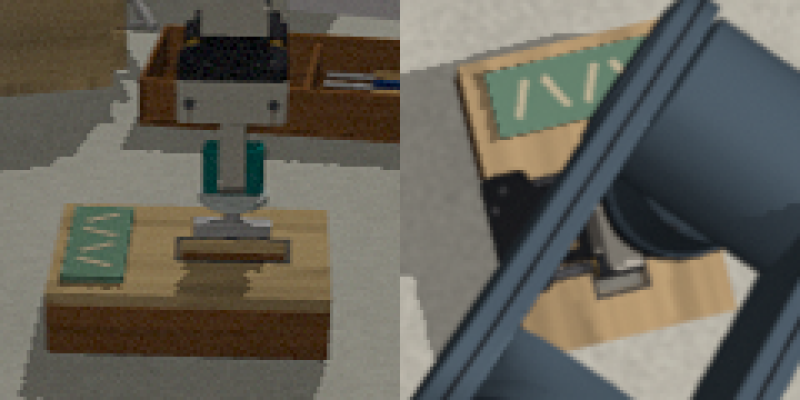

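Run:
```python
from h import *
q=lambda x,y:(x/3.333-.35+270,y/3.333-.35+130)
for p in((193,240),(270,238)):print(atz('side',q(*p),64).round(1))
```

```text
[ 503.4 -190.4   64. ]
[ 450.9 -208.5   64. ]
```

Both views show the T-head lengthwise over the slot. In the side crop its bottom edge runs (193–270, 240) against the slot at (175–290, 248). That puts its centre at about (479,-206), so I insert.

```bash
python3 -m creep '[[[0,0,0.05,-1,0],[0,0,0,-1,0],[0,0,0,-0.8,0],[0,0,0,-0.5,0],[0,0,0,-0.4,0],[0,0,0,-0.3,0],[0,0,0,0,0],[0,0,0,0,0]]]'
```

```text
t: 7.68
position: [479.9, -209.5, 68.6]
tool_rot: [[0.977, 0.215, 0.0], [0.215, -0.977, -0.0], [0.0, 0.0, -1.0]]
force: [0.3, 0.1, -0.9]
opening: 17.7
grip_force: 25.0
```

```bash
python3 -m creep '[[[0,0,0,0,0],[0,0,0,0,1],[0,0,0,0,1],[0,0,0,0,1],[0,0,0,0,1],[0,0,0,0,1],[0,0,0,0,1],[0,0,0,0,1]]]'
python3 -m creep '[[[0,0,0,0,1],[0,0,0,0,1],[0,0,0,0,1],[0,0,0,0,1],[0,0,0,0,1],[0,0,0,0,1],[0,0,0,0,1],[0,0,0,0,1]]]'
python3 -m creep '[[[0,0,0,-0.1,0],[0,0,0,-0.1,0],[0,0,0,0,0],[0,0,0,0,0],[0,0,0,0,0],[0,0,0,0,0],[0,0,0,0,0],[0,0,0,0,0]]]'
```

```text
t: 8.35
position: [479.9, -209.5, 68.6]
tool_rot: [[0.578, 0.816, 0.0], [0.816, -0.578, -0.0], [0.0, 0.0, -1.0]]
force: [0.5, -0.8, -1.5]
opening: 17.7
grip_force: 25.0
t: 9.02
position: [479.9, -209.5, 68.6]
tool_rot: [[-0.22, 0.976, 0.0], [0.976, 0.22, -0.0], [-0.0, 0.0, -1.0]]
force: [-0.4, 0.2, -1.4]
opening: 17.9
grip_force: 25.0
t: 9.68
position: [480.1, -209.6, 68.5]
tool_rot: [[-0.214, 0.977, 0.001], [0.977, 0.214, -0.001], [-0.001, 0.001, -1.0]]
force: [-4.1, 3.3, 14.3]
opening: 17.7
grip_force: 25.0
```

```bash
python3 -m creep '[[[1.9,0,0,0.1,0],[2.2,0,0,0,0],[5,0,0,0,0],[5,0,0,0,0],[5,0,0,0,0],[5,0,0,0,0],[5,0,0,0,0],[5,0,0,0,0]]]'
python3 -m creep '[[[5,0,0,0.5,0],[5,0,0,2,0],[5,0,0,3,0],[5,0,0,3,0],[5,-2,0,3,0],[5,-3,-2,3,0],[5,-3,-2,0,0],[5,-3,-2,0,0]]]'
python3 -m creep '[[[5,-2,-4,0,0],[5,0,-4,0,0],[5,0,-4,0,0],[5,0,-4,0,0],[5,0,-4,0,0],[5,0,0,0,0],[5,0,0,0,0],[5,0,0,0,0]]]'
python3 - <<'E'
from h import *
im,_=snap('side','side5');t,_=snap('top','top5')
a=cv2.resize(im[130:250,270:390],(400,400),interpolation=3);b=cv2.resize(t[160:280,325:445],(400,400),interpolation=3)
cv2.imwrite('pics/c5.png',np.hstack([a,b])[:,:,::-1])
E
```

```text
t: 10.35
position: [479.8, -209.4, 67.5]
tool_rot: [[-0.215, 0.977, -0.0], [0.977, 0.215, 0.0], [0.0, -0.0, -1.0]]
force: [-0.6, -0.7, 0.4]
opening: 49.8
grip_force: 0.0
t: 11.02
position: [373.2, -268.2, 211.9]
tool_rot: [[-0.217, 0.976, 0.003], [0.976, 0.217, -0.004], [-0.005, 0.002, -1.0]]
force: [-0.4, -1.2, -0.7]
opening: 50.2
grip_force: 0.0
t: 11.68
position: [354.3, -463.7, 209.0]
tool_rot: [[-0.214, 0.977, -0.0], [0.977, 0.214, 0.002], [0.002, -0.0, -1.0]]
force: [0.5, 0.1, 0.4]
opening: 50.0
grip_force: 0.0
```

View pics/c5.png

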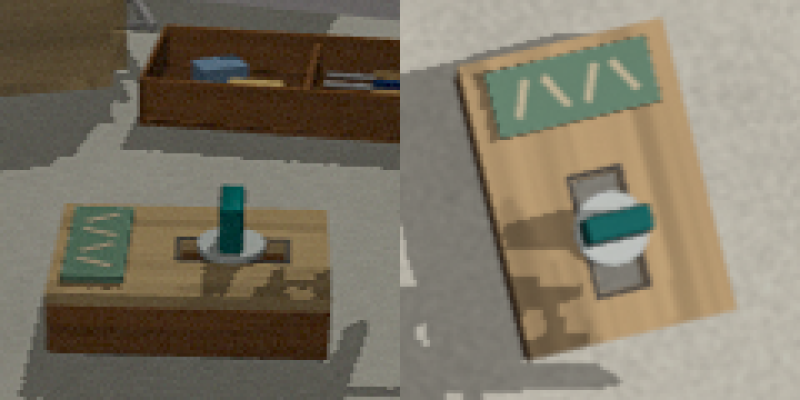

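The key stands upright with its collar flat on the board around the slot centre, at top crop (613,229). Its handle lies square across the slot, and the robot is clear of it.

```bash
python3 -c "
from cell import r
print(r.sign_off())"
```

```text
the job is handed in; nothing more can be done
None
```

The teal key is in the larger stand's slot with its collar on the board and its handle square across, released and handed in at about 12 s; the orange and pink keys stayed in the rack.

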